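Switch on the tracing light box

TASK

Get the tracing light box running, only by pressing with the fingertips: first press the wide rocker on the white supply block fully over to on (its raised far end goes down), then push the large round key on the light box fully in, and then press the long bar key on the grey dimmer pad fully down, keep it down for a good second and let it come up again. Keep to that order, do not press any of the other keys or the narrow rocker, and leave the jars, cups, tape and eraser standing where they are, neither picked up nor pushed about.

Things in the scene. Friction and masses are not known exactly. Their poses are not given: they have to be found in the camera images.
- supply: mains supply block of the light box: white plastic box fixed to the table, 105 mm along its x, 120 mm along its y, 44 mm high, carrying a wide and a narrow black rocker side by side. Origin: centre of its underside; x points to its far side (away from the robot at yaw 0), y to its left, z up. The supply block and the dimmer pad stand to either side of the light box and may change sides.
- wide_rocker (a joint): the wide black rocker (64 mm along the block's x, 36 mm along y), on the left half of the supply block (24 mm to +y of its centre). Tilt in rad: -0.2 is fully off, its far end (+x of the block) standing up about 13 mm above its near end; +0.2 is fully on, far end down and near end up. It pivots at its middle, 52 mm above the table, on a line along the block's y, takes about 2 to 4 N at the far end and stays as it is left. It starts at about -0.2.
- wide_rocker_far_end (a point): point on top of the far half of the wide rocker, 24 mm from its pivot, moving with it (about 63 mm above the table when off, 53 mm when on): where to press it on
- narrow_rocker (a joint): the narrow black rocker (64 mm by 14 mm), on the right half of the supply block (36 mm to -y of its centre), feeding something else; same joint meaning, it starts off and is to stay off
- lightbox: tracing light box fixed to the table: flat aluminium box, 220 mm along its x, 280 mm along its y, 30 mm high, with a white lit panel bearing a sheet and, along its near edge (-x), a 40 mm strip with two black round keys. Origin: centre of its underside; x away from the robot at yaw 0, y left, z up
- large_round_key (a joint): the large round black key (30 mm across) on the light box strip, 87 mm to -x and 65 mm to +y of the box centre. Value in m: 0 out (top 14 mm above the box), 0.006 pushed home (top 8 mm above it). It slides stiffly (about 3 N), has no spring and stays in where it is pushed.
- large_round_key_top (a point): centre of the top of the large round key, moving with it (44 mm above the table when out)
- small_round_key (a joint): the small round black key (14 mm across) on the light box strip, 87 mm to -x and 65 mm to -y of the box centre; same meaning and feel; to be left out
- dimmer: dimmer pad: grey plastic box fixed to the table, 105 mm along its x, 120 mm along its y, 28 mm high, with a long bar key across its near half and two small square keys on its far half. Origin: centre of its underside; x away from the robot at yaw 0, y left, z up
- bar_key (a joint): the long black bar key (22 mm along x, 72 mm along y) of the dimmer pad, 24 mm to -x of its centre. Value in m: 0 up (top 12 mm above the pad), 0.005 fully down (top 7 mm above it). Sprung: it begins to move at about 2 N, takes about 5 N to hold fully down and comes back up when let go.
- bar_key_top (a point): centre of the top of the bar key, moving with it (40 mm above the table when up)
- square_key_l (a joint): left small square key (18 mm) of the dimmer pad, 27 mm to +x and 36 mm to +y of its centre; sprung like the bar key; to be left alone
- square_key_r (a joint): right small square key (18 mm) of the dimmer pad, 27 mm to +x and 36 mm to -y of its centre; sprung like the bar key; to be left alone
- eraser: loose white eraser, 24 x 52 x 13 mm, lying on the panel of the light box (origin: centre of underside)
- ink_jar: loose glass ink jar, 38 mm across, 45 mm high, standing on the panel of the light box (origin: centre of underside)
- tape_roll: loose roll of paper tape, 80 mm across, 19 mm high, lying on the table between robot and light box (origin: centre of underside)
- paint_jar_a: loose paint jar, 40 mm across, 52 mm high, on the robot's side of the work, left (origin: centre of underside)
- paint_jar_b: loose paint jar, 40 mm across, 52 mm high, on the robot's side of the work, right (origin: centre of underside)
- mug: loose blue ceramic mug, 80 mm across, 90 mm high, beyond the left-hand control unit (origin: centre of underside)
- paper_cup: loose paper-coloured cup, 76 mm across, 88 mm high, beyond the right-hand control unit (origin: centre of underside)

How it is judged:
On the way, in this order (a step that is already met when the one before it is completed fails the run):
1. the wide rocker is pressed over to on (value of joint wide_rocker above 0.14 rad), for 0.1 s.
2. the large round key is pushed home (value of joint large_round_key above 0.0045 m), for 0.1 s.
3. the bar key is held down for 0.8 s (value of joint bar_key above 0.0035 m), for 0.8 s.
At the end, for the whole second after the job is handed in: wide rocker on (over 0.14 rad of 0.2), large round key in (over 4.5 of 6 mm), bar key up again (under 1 mm), the narrow rocker still off (under -0.1 rad), the small round key out (under 2.5 mm), both square keys up (under 1.5 mm), and every loose thing within 20 mm of where it stood (value of joint wide_rocker above 0.14 rad and value of joint large_round_key above 0.0045 m and value of joint bar_key below 0.001 m and value of joint narrow_rocker below -0.1 rad and value of joint small_round_key below 0.0025 m and value of joint each of square_key_l, square_key_r below 0.0015 m and distance of each of eraser, ink_jar, tape_roll, paint_jar_a, paint_jar_b, mug, paper_cup from where it was at the start of the episode below 0.02 m); the robot touches nothing.
It fails at once if the large round key is pushed in before the rocker is on (value of joint large_round_key above 0.003 m and value of joint wide_rocker below 0.1 rad).
It fails at once if the bar key is pressed before the large round key is in (value of joint bar_key above 0.002 m and value of joint large_round_key below 0.004 m).
It fails at once if another key or the narrow rocker is pressed (value of joint narrow_rocker above -0.08 rad or value of joint small_round_key above 0.003 m or value of joint any of square_key_l, square_key_r above 0.0025 m).
It fails at once if a loose thing is lifted, carried or pushed more than 20 mm (distance of any of eraser, ink_jar, tape_roll, paint_jar_a, paint_jar_b, mug, paper_cup from where it was at the start of the episode above 0.02 m).
It also fails if it takes over 51 s, if anything falls off the work surface, if the arm or the gripper's body presses on something with over 40 N, if the wrist force passes 120 N, or if a joint passes its speed limit or range.

ROBOT

A 6-joint arm with a two-finger parallel gripper is mounted at the origin on the work surface. World frame = base frame: x ahead of the robot, y to its left, z up, the work surface at z = 0. Lengths are in m, angles in rad, forces in N, time in s.
With the tool pointing down it reaches from about 0.325 to 0.775 m from the base axis. Payload 5.5 kg.
Tool frame: the origin (TCP) lies at the very end of the fingers, on their centre line; the grasp point (between the pads) lies 19 mm behind it; z points along the fingers, y is the direction in which the jaws open and shut (so a half turn about z gives the same grasp; the last joint's range is limited). The gripper opens to 88 mm and grips with 3 to 60 N. Pads are 20 mm wide; open, the fingers measure 115 mm over their backs; the gripper's body (75 mm by 178 mm) begins 61 mm behind the grasp point.
Start: joints at [-1.329, 0.091, 1.231, -0, 1.82, -0.057], TCP at [0.177, -0.573, 0.223] pointing down, gripper open.
Joint ranges: [-2.87, 2.87], [-0.86, 2.18], [0.17, 2.46], [-1.51, 4.65], [0.06, 2.69], [-2.65, 2.65]. Speed limits (rad/s): [2.57, 2.57, 3.01, 3.14, 3.14, 3.14].

INTERFACE

Orientations are given as [roll, pitch, yaw] about the fixed x, y, z axes, in that order (R = Rz(yaw) Ry(pitch) Rx(roll)).
In Python, from station import env gives the robot as it stands.
- The arm moves only by the shell command python3 -m handwheel 'ROWS' [OPENING] [FORCE]. ROWS is JSON, a list of rows, each a list of 2 entries, a list of its own where there are three numbers: the shift along the tool's x, y, z in units of 30 mm (1.0 is 30 mm), then the turn, a rotation vector about the tool's x, y, z in units of 5 degrees (1.0 is 5 degrees). A call has 1 to 5 rows; each row is the pose to reach, as a shift and turn from the pose commanded when the call began, along the tool's axes at that moment; what a row does not reach only later rows make up. A row lasts 1/8 s, in which the tool goes at most 62.5 mm and 10.7 degrees, less where a joint would pass 70% of its speed; a pose out of reach is approached as far as the arm can. A call with a gripper value outside its range is refused whole. OPENING is the closure in counts, from 0 (fully open) to 255 (shut), set as the call begins (- or left out, the last holds). The fingers move at their own pace and stop on an object; FORCE is the grip in N (left out, the last holds). Time passes only in rows, so rows that repeat a pose let the fingers close. It gives the time, the measured TCP pose, the force and the opening at its end, in the units of the state.
- env.get_state(): the state, without advancing time (a new reading comes with each control period).
- env.camera(name): name is "side" or "top" or "wrist"; returns the picture (480x640x3 uint8, red, green, blue); there is no depth.
- env.calibration(name): a dict with "fx", "fy", "cx", "cy" (pixels), "rvec" (rotation vector, rad) and "tvec" (3), from world to camera coordinates, as OpenCV has them. Camera axes: x right, y down, z forward; pixel columns grow to the right and rows downward; lengths in m; the calibration is good to about 2 mm. A picture is of the moment at which its call begins: read the wrist's pose just before it. calibration takes no time and is no camera call; for the wrist camera it gives the pose at the moment of the call.
- env.sign_off(): hands the job in, once; it reports no verdict.
The state is a dict: "clock": time; "joints": joint angles; "joint_velocities": joint speeds; "effort": joint torques, N m; "tool_pos": TCP position; "tool_rot": TCP orientation; "wrist_force": force on the tool from outside, world axes, zero at the start; "torque": the same for the moment, N m; "width": finger opening in m.
Only numpy, scipy, OpenCV 4.12 (cv2) and the standard library are available. Lean on these libraries where they do the work, as an engineer would, in place of code of your own. Each camera call takes 0.05 s, during which the arm holds its last target. There are 200 camera calls.

## Working session

There is one attempt and no reset: what is moved stays moved. The work goes in short steps, Python scripts to look and compute and a shell command to move; the robot and the scene stay as the last step left them, time stands still between calls to the robot, and variables do not carry over. Pictures are saved under pics/ and viewed, about 8 in all and at most 12, crops included, and the job is handed in when it is done.

```bash
ls; mkdir -p pics; python3 - <<'E'
from station import env
import cv2
for n in("top","side"):
    cv2.imwrite(f"pics/{n}0.png",env.camera(n)[:,:,::-1]); print(n,env.calibration(n))
s=env.get_state();print(s)
E
```

```text
pics
top {'fx': 515.8813956641945, 'fy': 515.8813956641945, 'cx': 311.51761660272916, 'cy': 239.8938052256151, 'rvec': array([ 2.22256474, -2.17776024,  0.05569468]), 'tvec': array([0.0026507 , 0.52556251, 1.18849465])}
side {'fx': 510.4052232092727, 'fy': 510.4052232092727, 'cx': 331.2610105567902, 'cy': 226.5216014412198, 'rvec': array([ 0.58865304, -2.5157114 ,  1.41666827]), 'tvec': array([0.45938415, 0.19433091, 0.7725622 ])}
{'clock': 0.1, 'joints': array([-1.32868011e+00,  9.17950929e-02,  1.23176940e+00, -9.75067433e-06,
        1.81976724e+00, -5.67164759e-02]), 'joint_velocities': array([-9.90884827e-04, -5.72704869e-05, -2.07858208e-03, -8.95906553e-04,
       -1.86973317e-03, -7.06670154e-04]), 'effort': array([ 2.12034800e-03, -4.47857308e+01, -4.07570636e+01,  6.99777575e-02,
        2.84395757e-02, -1.04851476e-04]), 'tool_pos': array([ 0.1765669 , -0.57316307,  0.22161081]), 'tool_rot': array([-3.13985583e+00, -8.91428514e-05,  2.98830222e-01]), 'wrist_force': array([ 0.69961543, -0.89992959, -0.70117207]), 'torque': array([-0.02224402,  0.04148931, -0.01062053]), 'width': 0.08746943528999877}
```

View pics/top0.png

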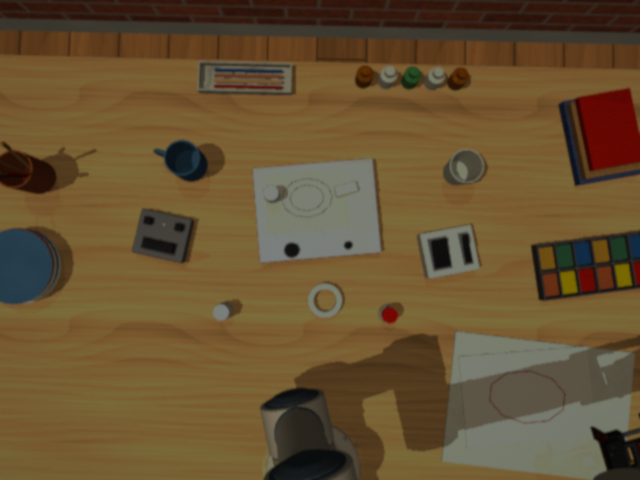

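View pics/side0.png

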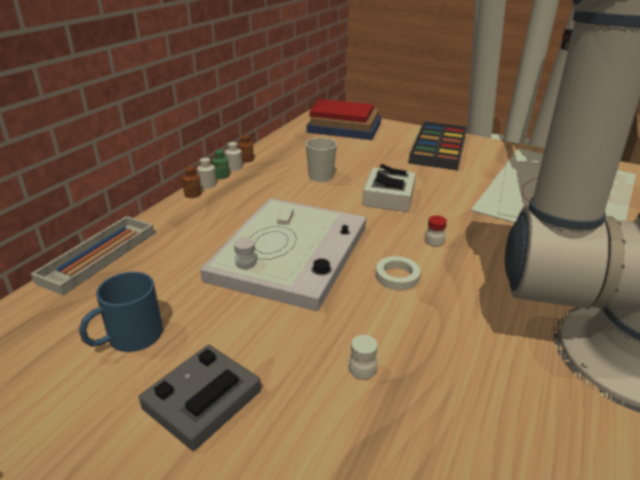

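Top view: the supply block is on the right (wide rocker at about 440,254), the large key is at about (292,250), and the bar key is on the left at about (158,245). The side view agrees. Next I measure these with dark-colour masks.

```bash
cat > h.py <<'E'
import numpy as np,cv2
def ray(c,uv,z):
    R=cv2.Rodrigues(np.array(c["rvec"]))[0];o=-R.T@c["tvec"]
    d=R.T@np.array([(uv[0]-c["cx"])/c["fx"],(uv[1]-c["cy"])/c["fy"],1.]);return o+d*(z-o[2])/d[2]
def blobs(im,roi,thr,amin=15):
    x0,y0,x1,y1=roi;m=(im[y0:y1,x0:x1].max(2)<thr).astype(np.uint8)
    cs,_=cv2.findContours(m,0,2);out=[]
    for c in cs:
        if cv2.contourArea(c)>=amin: out.append((cv2.contourArea(c),cv2.boxPoints(cv2.minAreaRect(c))+[x0,y0]))
    return sorted(out,key=lambda t:-t[0])
E
python3 - <<'E'
from station import env
from h import *
im=cv2.imread("pics/top0.png")[:,:,::-1];c=env.calibration("top")
print("cam",ray(c,(320,240),0))
for n,roi,z in(("supply",(415,222,485,282),.056),("box",(265,235,375,262),.044),("dim",(138,212,190,258),.040)):
    for a,b in blobs(im,roi,40,12):
        P=np.array([ray(c,p,z)[:2] for p in b]);e=[P[1]-P[0],P[2]-P[1]];L=[np.linalg.norm(v) for v in e];v=e[int(np.argmax(L))]
        print(n,a,b.mean(0).round(1),"xy",P.mean(0).round(4),"size",np.round(L,3),"long axis deg",np.degrees(np.arctan2(v[1],v[0])).round(1))
for n,uv,z in(("jarA",(221,312),.052),("jarB",(390,315),.052),("tape",(325,300),.019),("ink",(273,193),.075),("eraser",(346,188),.043),("cup",(466,165),.088),("mug",(185,160),.09)):print(n,ray(c,uv,z)[:2].round(3))
E
```

```text
cam [ 0.52611717 -0.00663966  0.        ]
supply 403.5 [440.1 253. ] xy [ 0.4999 -0.2753] size [0.036 0.063] long axis deg -170.0
supply 140.0 [466.1 248.1] xy [ 0.512  -0.3337] size [0.014 0.063] long axis deg -171.1
box 106.0 [291.  249.5] xy [0.5012 0.0595] size [0.027 0.025] long axis deg -88.8
box 16.5 [347.5 245. ] xy [ 0.514  -0.0682] size [0.011 0.009] long axis deg -88.8
dim 327.5 [158.7 245.3] xy [0.5048 0.3599] size [0.025 0.077] long axis deg -101.1
dim 56.5 [179.5 227. ] xy [0.5473 0.3141] size [0.02  0.018] long axis deg -88.8
dim 56.0 [148.5 220. ] xy [0.5618 0.3849] size [0.02  0.018] long axis deg -88.8
dim 25.5 [186.7 243.6] xy [0.5098 0.2966] size [0.063 0.005] long axis deg -10.3
jarA [0.358 0.212]
jarB [ 0.359 -0.165]
tape [ 0.387 -0.02 ]
ink [0.625 0.101]
eraser [ 0.644 -0.063]
cup [ 0.694 -0.322]
mug [0.691 0.294]
```

```bash
cat > to.py <<'E'
import sys,numpy as np
from station import env
from scipy.spatial.transform import Rotation as R
s=env.get_state();r=R.from_euler("xyz",s["tool_rot"])
t=np.array([float(v) for v in sys.argv[1:4]]);y=np.radians(float(sys.argv[4]))
print("shift",(r.inv().apply(t-s["tool_pos"])/.03).round(2),"turn",(np.degrees((r.inv()*R.from_euler("xyz",[np.pi,0,y])).as_rotvec())/5).round(2))
print(s["clock"],s["tool_pos"].round(4),s["tool_rot"].round(3),s["wrist_force"].round(1),s["width"])
E
python3 to.py 0.525 -0.271 0.20 10.5
```

```text
shift [14.06 -6.21  0.73] turn [-0.02  0.    1.32]
0.1 [ 0.1766 -0.5732  0.2216] [-3.14  -0.     0.299] [ 0.7 -0.9 -0.7] 0.08746943528999877
```

```bash
python3 -m handwheel '[[[1.5,-0.7,0],[0,0,0.3]],[[3,-1.3,0],[0,0,0.6]],[[4.5,-2,0.2],[0,0,0.9]],[[6,-2.7,0.3],[0,0,1.3]],[[7.5,-3.3,0.4],[0,0,1.3]]]' 255 20; python3 to.py 0.525 -0.271 0.12 10.5
```

```text
clock: 0.72
tool_pos: [0.3634, -0.4112, 0.2101]
tool_rot: [-3.141, 0.0, 0.185]
wrist_force: [-0.3, -0.7, -0.8]
width: 0.0411
shift [ 6.15 -3.6   3.  ] turn [-0.01  0.    0.02]
0.725 [ 0.3634 -0.4112  0.2101] [-3.141  0.     0.185] [-0.3 -0.7 -0.8] 0.04113589189770185
```

```bash
python3 -m handwheel '[[[1.5,-0.7,0],[0,0,0]],[[3,-1.3,0],[0,0,0]],[[4.5,-2,0.2],[0,0,0]],[[6,-2.5,0.3],[0,0,0]],[[6,-2.5,0.3],[0,0,0]]]' ; python3 to.py 0.525 -0.271 0.075 10.5
```

```text
clock: 1.35
tool_pos: [0.5273, -0.3034, 0.1998]
tool_rot: [-3.139, 0.002, 0.19]
wrist_force: [0.1, -0.5, 0.7]
width: 0.0003
shift [ 0.13 -1.06  4.16] turn [-0.03  0.02  0.07]
1.35 [ 0.5273 -0.3034  0.1998] [-3.139e+00  2.000e-03  1.900e-01] [ 0.1 -0.5  0.7] 0.00034903470373874124
```

Closed. I'll move over the far end at z of about 0.08 and check with the side and wrist views.

```bash
python3 -m handwheel '[[[0.1,-1.06,1.5],[0,0,0.1]],[[0.15,-1.06,3],[0,0,0.1]],[[0.15,-1.06,4],[0,0,0.1]],[[0.15,-1.06,4],[0,0,0.1]],[[0.15,-1.06,4],[0,0,0.1]]]' ; python3 to.py 0.525 -0.271 0.053 10.5
python3 - <<'E'
from station import env
import cv2,numpy as np
a=cv2.resize(env.camera("side")[120:240,310:470],None,fx=2.5,fy=2.5,interpolation=2);b=cv2.resize(env.camera("wrist"),(400,300))
cv2.imwrite("pics/a1.png",np.hstack([a,b])[:,:,::-1])
E
```

```text
clock: 1.98
tool_pos: [0.5243, -0.2745, 0.0833]
tool_rot: [3.14, -0.001, 0.176]
wrist_force: [0.5, -0.2, 0.5]
width: 0.0006
shift [ 0.04 -0.11  1.01] turn [ 0.02 -0.01 -0.09]
1.975 [ 0.5243 -0.2745  0.0833] [ 3.14e+00 -1.00e-03  1.76e-01] [ 0.5 -0.2  0.5] 0.0005622166262202568
```

View pics/a1.png

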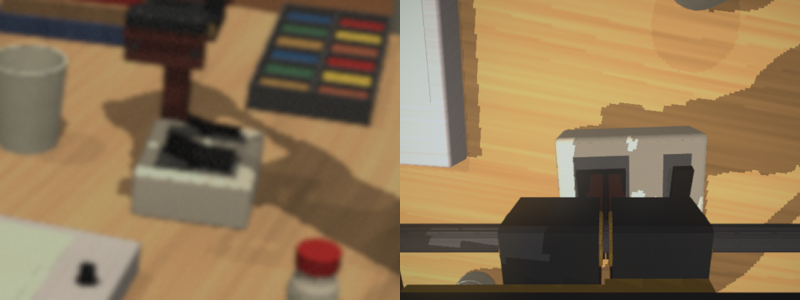

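The closed fingertips are over the far half of the wide rocker and clear of the narrow one, so I press.

```bash
python3 -m handwheel '[[[0.04,0,0.4],[0,0,0]],[[0.04,0,0.7],[0,0,0]],[[0.04,0,0.9],[0,0,0]],[[0.04,0,1.05],[0,0,0]],[[0.04,0,1.05],[0,0,0]]]' ; python3 to.py 0.525 -0.271 0.050 10.5
```

```text
clock: 2.7
tool_pos: [0.5263, -0.2734, 0.0534]
tool_rot: [3.14, -0.003, 0.177]
wrist_force: [-2.0, 4.0, 15.5]
width: 0.0007
shift [-0.03 -0.09  0.11] turn [ 0.02 -0.03 -0.07]
2.7 [ 0.5263 -0.2734  0.0534] [ 3.14e+00 -3.00e-03  1.77e-01] [-2.   4.  15.5] 0.0007052342693846588
```

15.5 N at z 0.053 means it is against its stop. Lift and check.

```bash
python3 -m handwheel '[[[0,0,-1],[0,0,0]],[[0,0,-2.2],[0,0,0]],[[0,-0.5,-3],[0,0,0]],[[0,-2,-3],[0,0,0]],[[0,-3.5,-3],[0,0,0]]]' 
python3 to.py 0.5012 0.0595 0.14 10
python3 - <<'E'
from station import env
import cv2,numpy as np
cv2.imwrite("pics/a2.png",cv2.resize(env.camera("side")[120:240,310:470],None,fx=4,fy=4,interpolation=2)[:,:,::-1])
E
```

```text
clock: 3.32
tool_pos: [0.5061, -0.1693, 0.1396]
tool_rot: [-3.141, 0.001, 0.175]
wrist_force: [0.5, 0.4, 0.3]
width: 0.0004
shift [ 1.17 -7.54 -0.01] turn [-0.    0.01  0.01]
3.325 [ 0.5061 -0.1693  0.1396] [-3.141e+00  1.000e-03  1.750e-01] [0.5 0.4 0.3] 0.00041719936610764625
```

View pics/a2.png

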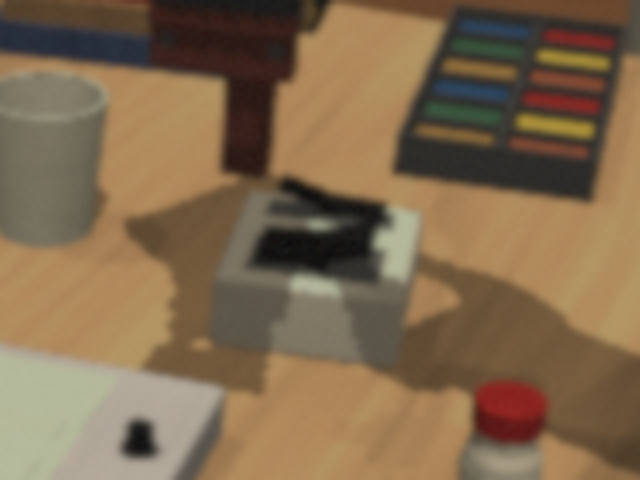

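The wide rocker is now tilted the other way, near end up, while the narrow one still has its far end up. On to the large key.

```bash
python3 -m handwheel '[[[0.3,-1.8,0],[0,0,0]],[[0.6,-3.6,0],[0,0,0]],[[0.9,-5.4,0],[0,0,0]],[[1.17,-7,0],[0,0,0]],[[1.17,-7.54,0],[0,0,0]]]' ; python3 -m handwheel '[[[0,0,1],[0,0,0]],[[0,0,2],[0,0,0]],[[0,0,2.6],[0,0,0]],[[0,0,2.6],[0,0,0]],[[0,0,2.6],[0,0,0]]]';python3 to.py 0.5012 0.0595 0.037 10
python3 - <<'E'
from station import env
import cv2,numpy as np
cv2.imwrite("pics/a3.png",cv2.resize(env.camera("side")[200:320,250:410],None,fx=4,fy=4,interpolation=2)[:,:,::-1])
E
```

```text
clock: 4.0
tool_pos: [0.501, 0.0608, 0.1393]
tool_rot: [-3.142, 0.002, 0.18]
wrist_force: [0.0, -0.2, -0.5]
width: 0.0004
clock: 4.62
tool_pos: [0.5024, 0.0584, 0.0633]
tool_rot: [3.141, -0.001, 0.176]
wrist_force: [0.2, 0.6, 0.1]
width: 0.0006
shift [-0.03 -0.04  0.88] turn [ 0.   -0.02  0.02]
4.625 [0.5024 0.0584 0.0633] [ 3.141e+00 -1.000e-03  1.760e-01] [0.2 0.6 0.1] 0.0006359257055124764
```

View pics/a3.png

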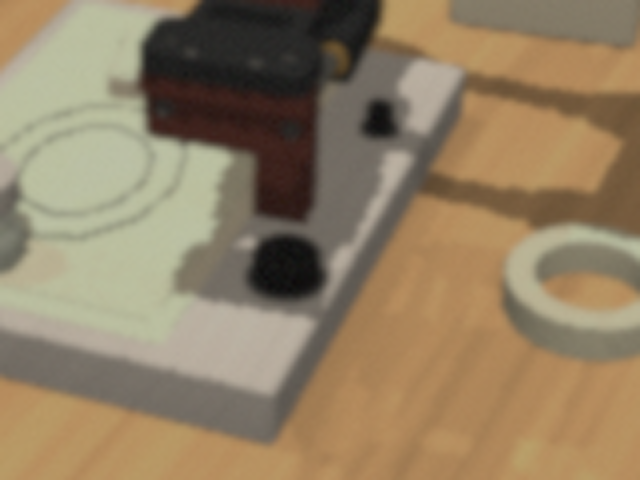

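The tips hang about 20 mm over the large key, in line with it and well clear of the small key, so I press.

```bash
python3 -m handwheel '[[[0,0,0.5],[0,0,0]],[[0,0,0.7],[0,0,0]],[[0,0,0.85],[0,0,0]],[[0,0,0.95],[0,0,0]],[[0,0,0.95],[0,0,0]]]';python3 to.py 0.5012 0.0595 0.037 10
```

```text
clock: 5.3
tool_pos: [0.5021, 0.0588, 0.038]
tool_rot: [3.141, -0.002, 0.177]
wrist_force: [-11.3, -1.5, 24.7]
width: 0.0004
shift [-0.02 -0.03  0.03] turn [ 0.01 -0.02  0.03]
5.3 [0.5021 0.0588 0.038 ] [ 3.141e+00 -2.000e-03  1.770e-01] [-11.3  -1.5  24.7] 0.00035028276749780765
```

The key is home (z 0.038, 25 N at the stop). Lift and go over to the bar key.

```bash
python3 -m handwheel '[[[0,0,-1],[0,0,0]],[[0,0,-2.2],[0,0,0]],[[0,0,-3.2],[0,0,0]],[[0,-1,-3.2],[0,0,0]],[[0.3,-2.5,-3.2],[0,0,0]]]';python3 to.py 0.504 0.360 0.14 0
```

```text
clock: 5.92
tool_pos: [0.4975, 0.1342, 0.13]
tool_rot: [3.141, -0.001, 0.174]
wrist_force: [0.7, -0.5, -0.3]
width: 0.0007
shift [ 1.52 -7.37 -0.33] turn [ 0.   -0.01  2.  ]
5.925 [0.4975 0.1342 0.13  ] [ 3.141e+00 -1.000e-03  1.740e-01] [ 0.7 -0.5 -0.3] 0.0006984547906657258
```

```bash
python3 -m handwheel '[[[0.3,-1.8,0],[0,0,0.5]],[[0.6,-3.6,0],[0,0,1]],[[0.9,-5.4,0],[0,0,1.5]],[[1.3,-7,0],[0,0,2]],[[1.52,-7.37,0],[0,0,2]]]'; python3 -m handwheel '[[[0,0,1],[0,0,0]],[[0,0,2],[0,0,0]],[[0,0,2.3],[0,0,0]],[[0,0,2.3],[0,0,0]],[[0,0,2.3],[0,0,0]]]';python3 to.py 0.504 0.360 0.035 0
python3 - <<'E'
from station import env
import cv2,numpy as np
im=env.camera("side")
a=cv2.resize(im[320:450,120:280],(400,325),interpolation=2);b=cv2.resize(im[200:330,200:360],(400,325),interpolation=2)
cv2.imwrite("pics/a4.png",np.hstack([a,b])[:,:,::-1])
E
```

```text
clock: 6.55
tool_pos: [0.5025, 0.3624, 0.1285]
tool_rot: [3.141, 0.002, 0.005]
wrist_force: [0.1, -1.3, -1.2]
width: 0.0007
clock: 7.18
tool_pos: [0.5043, 0.36, 0.0625]
tool_rot: [-3.14, -0.002, 0.002]
wrist_force: [0.9, -1.0, -0.3]
width: 0.0003
shift [-0.01  0.    0.92] turn [-0.01 -0.02  0.02]
7.175 [0.5043 0.36   0.0625] [-3.14e+00 -2.00e-03  2.00e-03] [ 0.9 -1.  -0.3] 0.00032771809698182964
```

View pics/a4.png

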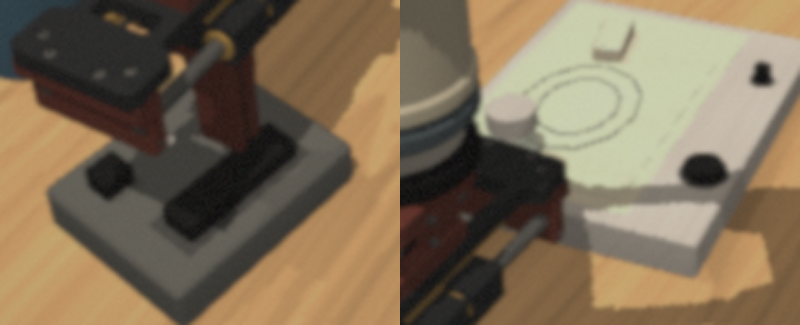

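The tips are over the bar key, the square keys are clear, and the large key shows visibly lower. Press and hold.

```bash
python3 -m handwheel '[[[0,0,0.5],[0,0,0]],[[0,0,0.8],[0,0,0]],[[0,0,0.95],[0,0,0]],[[0,0,1],[0,0,0]],[[0,0,1],[0,0,0]]]';python3 -m handwheel '[[[0,0,0],[0,0,0]],[[0,0,0],[0,0,0]],[[0,0,0],[0,0,0]],[[0,0,0],[0,0,0]],[[0,0,0],[0,0,0]]]';python3 -m handwheel '[[[0,0,0],[0,0,0]],[[0,0,0],[0,0,0]],[[0,0,0],[0,0,0]],[[0,0,0],[0,0,0]],[[0,0,0],[0,0,0]]]'
```

```text
clock: 7.85
tool_pos: [0.5037, 0.36, 0.035]
tool_rot: [-3.141, -0.002, 0.002]
wrist_force: [-8.4, -6.0, 21.1]
width: 0.0004
clock: 8.48
tool_pos: [0.5037, 0.36, 0.0351]
tool_rot: [-3.141, -0.002, 0.002]
wrist_force: [-8.9, -5.3, 22.0]
width: -0.0
clock: 9.1
tool_pos: [0.5037, 0.36, 0.0351]
tool_rot: [-3.141, -0.002, 0.002]
wrist_force: [-8.7, -6.0, 20.9]
width: 0.0006
```

Held for about 1.3 s at the stop. Release, rise, and back off so the views are clear.

```bash
python3 -m handwheel '[[[0,0,-1],[0,0,0]],[[0,0,-2.5],[0,0,0]],[[0,0,-4.5],[0,0,0]],[[-1.5,0,-5],[0,0,0]],[[-3,0,-5],[0,0,0]]]';python3 -m handwheel '[[[0,0,0],[0,0,0]],[[0,0,0],[0,0,0]]]'
python3 - <<'E'
from station import env
from h import *
im=env.camera("side");t=env.camera("top")
f=lambda p,s:cv2.resize(p,s,interpolation=2)
A=np.hstack([f(im[320:450,120:280],(400,300)),f(im[120:320,230:430],(400,300))])
B=f(t[140:340,120:500],(800,300))
cv2.imwrite("pics/a5.png",np.vstack([A,B])[:,:,::-1])
E
```

```text
clock: 9.72
tool_pos: [0.4132, 0.3601, 0.1823]
tool_rot: [-3.14, -0.002, 0.001]
wrist_force: [0.0, 0.9, -0.0]
width: 0.0006
clock: 9.98
tool_pos: [0.4137, 0.3597, 0.1801]
tool_rot: [3.141, -0.0, 0.002]
wrist_force: [-0.6, 0.7, 0.5]
width: 0.0006
```

View pics/a5.png

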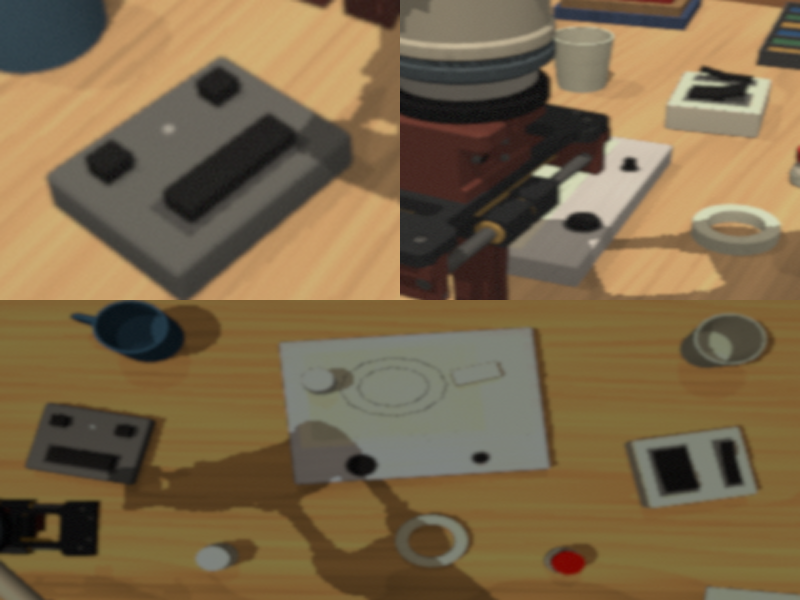

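The bar is up again, the large key is low, the wide rocker is over, the small key, square keys and narrow rocker look untouched, and the loose things are where they were. Handing in.

```bash
python3 -c "
from station import env
print(env.sign_off())"
```

```text
the job is handed in; nothing more can be done
None
```

I pressed all three controls in the order asked and handed the job in at about 10 s on the robot's clock, well inside the 51 s limit. The sign-off reports no verdict.

| Step | Fingertip height at the stop | Upward force | What the picture showed afterwards |
|---|---|---|---|
| Wide rocker pressed on | 53 mm | about 15 N | near end up, so tilted to on |
| Large round key pushed in | 38 mm | about 25 N | visibly lower |
| Bar key held about 1.3 s | 35 mm | about 21 N | up again after release |

- **Last pictures:** the narrow rocker was still off, and the small round key and both square keys looked untouched. The jars, tape, eraser, mug and cup looked to be where they started.
- **Robot:** at the end it touched nothing, at about 0 N and 180 mm above the table.
- **Limits of the checks:** the end states were judged by eye from the pictures, not measured again. In the last side view the arm hid part of the light box, so there I relied on the top view. No check failed or disagreed.

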